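# Clamp the detachable handle onto the griddle pan

### The arm

A 6-joint arm with a two-finger parallel gripper is mounted at the origin on a cart in front of the work surface, level with it; the furniture and walls round the work are solid. World frame = base frame: x ahead of the robot, y to its left, z up, the work surface at z = 0. Lengths are in m, angles in rad, forces in N, time in s.
With the tool pointing down it reaches from about 0.4 to 0.925 m from the base axis. Payload 3.4 kg.
Tool frame: the origin (TCP) lies midway between the tips of the shut fingers; the grasp point (between the pads) lies 19 mm behind it; z points along the fingers, y is the line along which they close (so a half turn about z gives the same grasp; the last joint's range is limited). The gripper opens to 85 mm and grips with 20 to 120 N. Pads are 22 mm wide; open, the fingers measure 114 mm over their backs; the gripper's body (76 mm by 85 mm) begins 54 mm behind the grasp point. The pads swing forward as they close: fully open they stand 13 mm farther back than shut.
Start: joints at [1.222, 0.307, 1.506, -0, 1.328, -0.073], TCP at [0.157, 0.553, 0.231] pointing down, gripper open.
Joint ranges: [-3.12, 3.12], [-1.05, 2.28], [0.14, 2.33], [-1.42, 4.57], [0.1, 2.73], [-2.68, 2.68]. Speed limits (rad/s): [2.57, 2.57, 3.14, 3.14, 3.14, 3.14].

### API

Orientations are given as a 3x3 rotation matrix whose columns are the frame's x, y, z axes.
In Python, from plant import env gives the robot as it stands. The module is installed in compiled form; this text tells all that it offers.
- The arm moves only by the tool servo_tool, never from a script. Its argument "deltas" is a list of rows, each an object with "jaw": the finger opening in cm, from 0 to 8.54; "linear": the shift along the tool's x, y, z in cm, a list of three; "spin": the turn about the tool's z in rad. A call has 1 to 8 rows; each row is the pose to reach, as a shift and turn from the pose commanded when the call began, along the tool's axes at that moment; what a row does not reach only later rows make up. A row lasts 1/10 s, in which the tool goes at most 50 mm and 8.59 degrees, less where a joint would pass 70% of its speed; a pose out of reach is approached as far as the arm can. A call with a gripper value outside its range is refused whole. The fingers move at their own pace and stop on an object; "squeeze" is the grip in N (left out, the last holds). Time passes only in rows, so rows that repeat a pose let the fingers close. It gives the time, the measured TCP pose, the force, the opening and the grip force at its end, in the units of the state.
- env.observe(): the state, without advancing time (a new reading comes with each control period).
- env.capture(name): name is "side" or "top" or "wrist"; returns the picture (420x560x3 uint8, red, green, blue); there is no depth.
- env.camera_info(name): a dict with "K" (3x3 intrinsics, pixels), "dist" ([k1, k2, p1, p2, k3] as OpenCV has them; the pictures are not rectified), "camera_from_world" (4x4, takes a point from world to camera coordinates). Camera axes: x right, y down, z forward; pixel columns grow to the right and rows downward; lengths in m; the calibration is good to about 2 mm. A picture is of the moment at which its call begins: read the wrist's pose just before it. camera_info takes no time and is no camera call; for the wrist camera it gives the pose at the moment of the call.
- env.job_done(): hands the job in; it is judged then, once.
Trained networks look in the newest picture that a camera, given by its name, has taken for a name from the list of things; names that differ only in an ending like _2 or _b are one class to them, and where a whole thing is asked for, a point or a joint stands for the part that bears it (a point fixed in the world has none). Each returns a list of dicts, best first, with "confidence" (0 to 1); they miss things now and then, are a little off and sometimes report something else, mostly with a low value. They report only what shows in the picture. A call takes as long as a camera call.
- env.look_for(target, camera): "rect" ([centre column, centre row, width, height] as shares, 0 to 1, of the picture: columns of its width, rows of its height, round what is visible of it).
- env.cut_out(target, camera): "mask" (420x560 bool, what is visible of it) and "rect" ([centre column, centre row, width, height] as shares, 0 to 1, of the picture: columns of its width, rows of its height, round what is visible of it).
The state is a dict: "time": time; "joint_pos": joint angles; "joint_vel": joint speeds; "effort": joint torques, N m; "tcp_pos": TCP position; "tcp_rot": TCP orientation; "contact_force": force on the tool from outside, world axes, zero at the start; "moment": the same for the moment, N m; "gripper_width": opening from 0.0 (shut) to 1.0 (fully open); "grasp_force": force on a finger pad.
Only numpy, scipy, OpenCV 4.12 (cv2) and the standard library are available. Lean on these libraries where they do the work, as an engineer would, in place of code of your own. Each camera call takes 0.05 s, during which the arm holds its last target. There are 200 camera calls.

### The job

Get the griddle pan ready for the hob: take the detachable handle out of its wooden holster, slide its steel tang into the bracket on the pan while the red lever is still open, fully home against the stop, and then flip the red cam lever right over to its closed end so that it clamps the handle. Leave the handle fully home and lying flat behind the closed lever, and do not disturb the mug, the tin and the two jars.

Things in the scene. Friction and masses are not known exactly. Their poses are not given: they have to be found in the camera images.
- pan: Square dark griddle pan, 180 x 180 mm, walls 30 mm high, fixed and heavy. Origin: centre of its underside, z up. Its steel bracket sticks out along its +y, centred on x = 0: a straight channel 17 mm wide, walls 24 mm high, from the stop (y = 97 mm) to the open mouth (y = 190 mm). The handle slides in towards -y.
- mouth (a point): Open outer end of the bracket's channel, at y = 190 mm in the pan's frame, on the channel's floor, 9 mm above the worktop. From y = 158 to 190 mm the channel is open above, its lips flared to 30 mm between them at 35 mm height, so that the tang can be laid in from above there and then slid on.
- stop (a point): Face that the tang's nose must touch, in the pan's frame at x = 0, y = 97 mm, z = 15 mm.
- pivot (a point): Axis of the red lever, along the pan's x, at y = 135 mm, z = 36 mm in the pan's frame. Two lugs carry it, y = 120 to 150 mm, 46 mm high, 29 mm wide over all. With the lever open the tang passes under its cam with 3 mm or more to spare.
- handle: Loose, 0.2 kg. Black grip 30 wide (x), 110 long (y), 30 mm high, flat below; from its front (y = -55 mm) a steel tang 14 wide, 12 high runs along -y to a narrower nose at y = -150, its centre line 15 mm above the grip's underside. Origin: centre of that underside, z up. It balances on its grip. Home, it rests on the worktop at pan y = 247 mm, x = 0, yaw as the pan; only the grip is then free.
- holster: Fixed wooden sleeve, 50 mm wide (x), 128 mm long (own y -59 to 69 mm), 48 mm high, roofed, closed at the back. Origin on the worktop, z up; its mouth, at y = -59 mm, faces -y; inside 38 x 38 mm over a 4 mm floor. At the start the handle's grip lies wholly inside, tang out along -y, its underside 13 mm above the worktop; drawn out 125 mm it is clear. The worktop from here to the pan is free.
- clamp_lever (a joint): Red cam lever, rad. 0: fully open, over the pan, 20 degrees above level (it starts at 0 to 0.35); 1.22: upright; 2.58: closed, over the tang, 12 degrees above level. Slightly stiff, it stays where it is left. With the tang in, the cam bites from about 1.45; 2 to 10 N at the tip take it over centre near 2.3. Let go before, it stays short or springs back; past it, press it on to its end.
- lever_tip (a point): Centre of the red thumb tab at the lever's free end, 72 mm from the pivot; the tab is 18 mm wide (along the pan's x), 14 mm long, 10 mm thick; the rest of the lever is 12 mm wide and 8 mm thick. Open it is 60 mm above the worktop, upright 108 mm, closed 51 mm.
- nose (a point): Tip of the handle's tang (see handle), on its centre line
- mug: White dotted mug, 82 mm across and 91 mm high, loose; origin under it; bystander
- food_tin: Food tin, 75 mm across and 58 mm high, loose; origin under it; bystander
- spice_jar: Spice jar with a red cap, 45 mm across and 106 mm high, loose; origin under it; bystander
- nut_jar: Jar with a black lid, 61 mm across and 86 mm high, loose; origin under it; bystander

How it is judged:
On the way, in this order (a step that is already met when the one before it is completed fails the run):
1. the tang is fully home against the stop while the lever is still open (y of nose in the frame of pan between 0.093 and 0.101 m and x of nose in the frame of pan between -0.005 and 0.005 m and height (world z) of nose below 0.022 m and value of joint clamp_lever below 0.8 rad), for 0.2 s.
2. the lever is flipped over centre to its closed end (value of joint clamp_lever above 2.45 rad), for 0.2 s.
At the end, for the whole second after the job is handed in: The tang's nose is within 4 mm of the stop in the channel, the handle lies flat (within 0.08 rad) and in line with the channel, at rest, and the lever stands past 2.45 rad, closed over centre (y of nose in the frame of pan between 0.093 and 0.101 m and x of nose in the frame of pan between -0.005 and 0.005 m and height (world z) of nose below 0.022 m and value of joint clamp_lever above 2.45 rad and angle between handle's own z axis and vertical below 0.08 rad and angle between the y axis of handle and the y axis of pan, either way round below 0.06 rad and linear speed of handle below 0.02 m/s); the robot touches nothing.
It fails at once if a bystander is knocked over or shifted by more than 30 mm (distance of any of mug, food_tin, spice_jar, nut_jar from where it was at the start of the episode above 0.03 m or angle between any of mug, food_tin, spice_jar, nut_jar's own z axis and vertical above 0.5 rad).
It also fails if it takes over 72 s, if anything falls off the work surface, if the arm or the gripper's body presses on something with over 40 N, if the wrist force passes 120 N, or if a joint passes its speed limit or range.

## Working session

There is one attempt and no reset: what is moved stays moved. The work goes in short steps, Python scripts to look and compute and a tool call to move; the robot and the scene stay as the last step left them, time stands still between calls to the robot, and variables do not carry over. Pictures are saved under pics/ and viewed, at most 10 in all, crops included, and the job is handed in when it is done.

Besides the shell and the picture viewer there is one more tool, called after "Emit:" as name(argument=value, ...), one argument or row to a line, values as JSON. servo_tool: Moves the arm, as the interface text tells. Its arguments: {"type":"object","properties":{"deltas":{"type":"array"},"squeeze":{"type":"number"}},"required":["deltas"]}

```bash
mkdir -p pics; cat > h.py <<'E'
import numpy as np, cv2
from plant import env
def snap(n,f=None):
    ci=env.camera_info(n); im=env.capture(n)
    if f: cv2.imwrite('pics/'+f,im[:,:,::-1])
    return im,ci
def ray(ci,px):
    p=cv2.undistortPoints(np.array([[px]],float),np.array(ci['K']),np.array(ci['dist']))[0,0]
    T=np.array(ci['camera_from_world']);R=T[:3,:3];o=-R.T@T[:3,3]
    d=R.T@np.array([p[0],p[1],1]);return o,d/np.linalg.norm(d)
def atz(ci,px,z):
    o,d=ray(ci,px);return o+d*(z-o[2])/d[2]
def tri(l):
    A=0;b=0
    for ci,px in l:
        o,d=ray(ci,px);P=np.eye(3)-np.outer(d,d);A=A+P;b=b+P@o
    return np.linalg.solve(A,b)
def proj(ci,p):
    T=np.array(ci['camera_from_world']);r=cv2.Rodrigues(T[:3,:3])[0]
    return cv2.projectPoints(np.array(p,float).reshape(-1,1,3),r,T[:3,3],np.array(ci['K']),np.array(ci['dist']))[0][:,0]
E
python3 - <<'E'
from h import *
for n in ['top','side']:
    im,ci=snap(n,n+'1.png'); o,_=ray(ci,(280,210)); print(n,o.round(3))
    for t in ['pan','handle','holster','clamp_lever','lever_tip','nose','mouth','mug','food_tin','spice_jar','nut_jar']:
        r=env.look_for(t,n)[:1]
        for q in r:
            c=np.array(q['rect'])*[560,420,560,420]; print(t,round(q['confidence'],2),c.round(0),atz(ci,c[:2],.02).round(3))
print(env.observe()['tcp_rot'])
E
```

```text
top [ 0.437 -0.059  1.247]
pan 0.85 [367. 192. 100.  83.] [ 0.596 -0.298  0.02 ]
handle 0.47 [199. 244.  29.   5.] [0.451 0.174 0.02 ]
holster 0.9 [164. 239.  52.  18.] [0.464 0.274 0.02 ]
lever_tip 0.7 [346. 199.  24.  11.] [ 0.577 -0.24   0.02 ]
nose 0.46 [201. 243.  31.   1.] [0.453 0.169 0.02 ]
mouth 0.45 [210. 156.  25.  32.] [0.702 0.148 0.02 ]
mug 0.71 [365. 189. 109.  80.] [ 0.604 -0.294  0.02 ]
food_tin 0.73 [256. 155.  28.  28.] [0.704 0.015 0.02 ]
spice_jar 0.95 [164. 159.  27.  19.] [0.693 0.28  0.02 ]
nut_jar 0.85 [210. 155.  24.  26.] [0.704 0.148 0.02 ]
side [-0.007 -1.115  0.751]
pan 0.86 [332. 261.  99.  61.] [ 0.585 -0.323  0.02 ]
handle 0.51 [222. 198.  20.  20.] [0.462 0.199 0.02 ]
holster 0.86 [215. 189.  25.  24.] [0.464 0.278 0.02 ]
clamp_lever 0.65 [308. 237.  23.   6.] [ 0.593 -0.179  0.02 ]
lever_tip 0.73 [334. 264.  97.  65.] [ 0.582 -0.336  0.02 ]
mouth 0.57 [334. 264.  96.  59.] [ 0.581 -0.335  0.02 ]
mug 0.69 [284. 298.  33.  48.] [ 0.392 -0.387  0.02 ]
food_tin 0.85 [305. 199.  22.  23.] [0.717 0.033 0.02 ]
spice_jar 0.67 [269. 171.  15.  32.] [0.716 0.316 0.02 ]
nut_jar 0.83 [289. 184.  20.  29.] [0.726 0.168 0.02 ]
[[-9.62208208e-01  2.72314827e-01  1.15615997e-05]
 [ 2.72314827e-01  9.62208208e-01  1.07163396e-05]
 [-8.20644793e-06  1.34597449e-05 -1.00000000e+00]]
```

```bash
python3 - <<'E'
import cv2,numpy as np
a=cv2.imread('pics/top1.png')[120:290,130:440];b=cv2.imread('pics/side1.png')[150:340,190:400]
a=cv2.resize(a,None,fx=2.5,fy=2.5,interpolation=2);cv2.imwrite('pics/a.png',a)
b=cv2.resize(b,None,fx=3,fy=3,interpolation=2);cv2.imwrite('pics/b.png',b)
E
```

```text
(no output)
```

View pics/a.png

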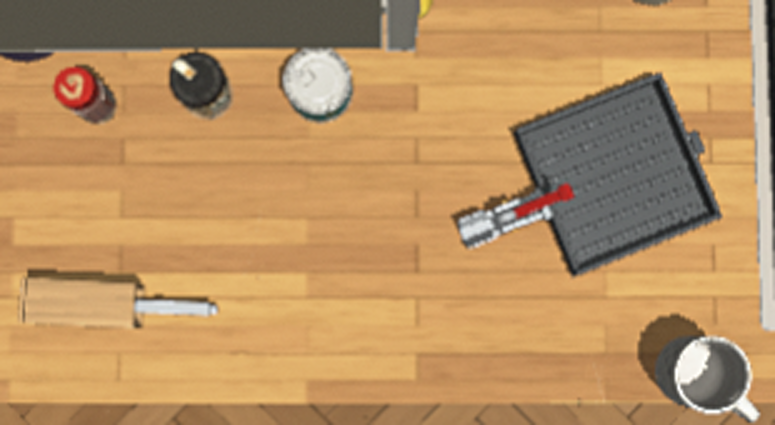

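View pics/b.png

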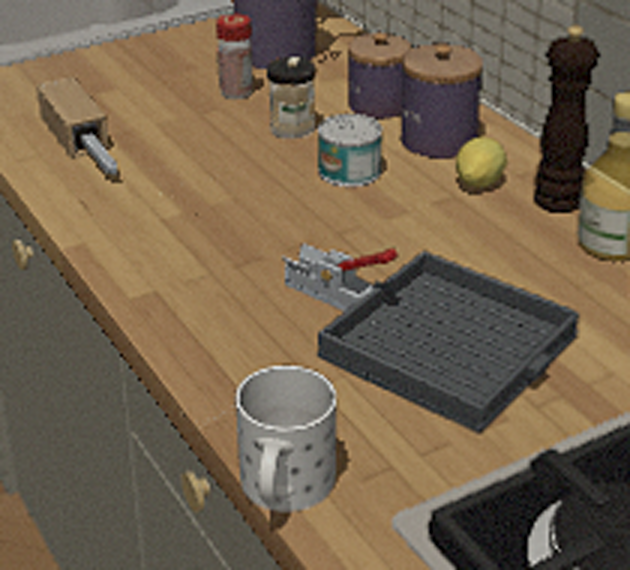

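Top crop: the tang lies at (137..217, 308), the holster to its left, and the pan's corners at (515,128), (657,75), (718,215), (575,272), with the bracket mouth at about (462,231). The lever is open. Side crop: the nose is at (115,177). The two views agree.

```bash
cat > m.py <<'E'
from h import *
t=env.camera_info('top');s=env.camera_info('side')
A=lambda u,v:(130+u/2.5,120+v/2.5); B=lambda u,v:(190+u/3,150+v/3)
c=[atz(t,A(*p),.03) for p in [(515,128),(657,75),(718,215),(575,272)]]
print('pan c',np.mean(c,0).round(4),[np.linalg.norm(c[i]-c[i-1]).round(3) for i in range(4)])
y=(c[0]+c[3]-c[1]-c[2])[:2];y/=np.linalg.norm(y);print('pan y',y,'yaw',np.arctan2(-y[0],y[1]))
print('mouth pred',np.mean(c,0)[:2]+.19*y,'seen',atz(t,A(463,231),.03))
print('nose tri',tri([(t,A(216,309)),(s,B(115,176))]),atz(t,A(216,309),.028),'root',atz(t,A(140,306),.028))
h=[atz(t,A(*p),.048) for p in [(27,272),(135,277),(137,327),(25,321)]];print(np.round(h,3))
o=env.observe();print(o['tcp_pos'],o['joint_pos'],o['time'])
E
python3 m.py
```

```text
pan c [ 0.6037 -0.3245  0.03  ] [np.float64(0.175), np.float64(0.173), np.float64(0.172), np.float64(0.174)]
pan y [-0.35837715  0.9335769 ] yaw 0.3665289930123254
mouth pred [ 0.53564373 -0.14712456] seen [ 0.5373739  -0.15122819  0.03      ]
nose tri [0.45310113 0.12614662 0.01265271] [0.45064869 0.12476346 0.028     ] root [0.45402678 0.20989008 0.028     ]
[[0.491 0.331 0.048]
 [0.486 0.212 0.048]
 [0.431 0.208 0.048]
 [0.437 0.332 0.048]]
[0.15661054 0.55325976 0.23131253] [ 1.22149137e+00  3.06774023e-01  1.50641923e+00 -7.41251910e-06
  1.32838538e+00 -7.35052195e-02] 1.2
```

Emit:
servo_tool(
  deltas=[
    {"jaw":6,"linear":[-4.9,-3.7,0],"spin":0.14},
    {"jaw":6,"linear":[-9.8,-7.4,0],"spin":0.28},
    {"jaw":6,"linear":[-14.7,-11.1,0],"spin":0.42},
    {"jaw":6,"linear":[-19.6,-14.8,0],"spin":0.56},
    {"jaw":6,"linear":[-24.5,-18.5,0],"spin":0.7},
    {"jaw":6,"linear":[-29.4,-22.2,0],"spin":0.84},
    {"jaw":6,"linear":[-34.3,-25.9,0],"spin":0.98},
    {"jaw":6,"linear":[-39.1,-29.8,0],"spin":1.12},
  ],
)

```text
time: 2.0
tcp_pos: [0.3985, 0.2323, 0.2317]
tcp_rot: [[-0.169, 0.986, 0.001], [0.986, 0.169, 0.001], [0.0, 0.001, -1.0]]
contact_force: [0.9, 0.9, 0.3]
gripper_width: 0.702
grasp_force: 0.0
```

```bash
cat > w.py <<'E'
import sys
from h import *
o=env.observe();print(o['tcp_pos'].round(4),o['tcp_rot'].round(3).tolist(),o['time'],o['gripper_width'])
im,ci=snap('wrist',sys.argv[1])
E
python3 w.py w1.png
```

```text
[0.3985 0.2323 0.2317] [[-0.169, 0.986, 0.001], [0.986, 0.169, 0.001], [0.0, 0.001, -1.0]] 2.0 0.7019378975793842
```

View pics/w1.png

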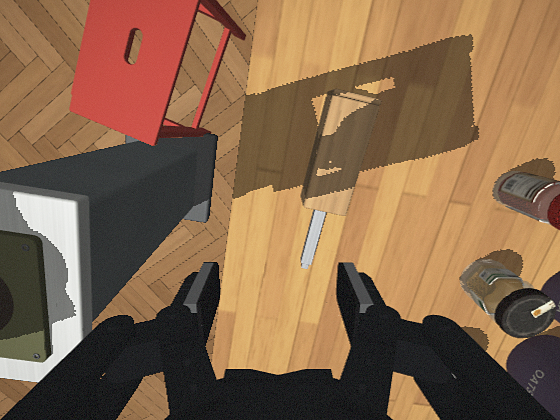

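Wrist view: the nose is at (305,265) and the tang enters the holster at (319,212). The path is free.

```bash
python3 - <<'E'
from h import *
w=env.camera_info('wrist');t=env.camera_info('top');s=env.camera_info('side')
n=(305,265);r=(319,212)
print(ray(w,n)[0],atz(w,n,.028),atz(w,r,.028),tri([(w,n),(t,(216.6,243.6)),(s,(228.5,208.8))]),tri([(w,n),(t,(216.6,243.6))]))
print(env.observe()['tcp_pos'])
E
```

```text
[0.38944006 0.30727572 0.37384309] [0.45567806 0.12484887 0.028     ] [0.4587559  0.19770864 0.028     ] [0.45417113 0.12215006 0.01683654] [0.45306275 0.12473473 0.02887979]
[0.40359039 0.2260593  0.23173931]
```

Emit:
servo_tool(
  deltas=[
    {"jaw":6,"linear":[0,0,4],"spin":0.1},
    {"jaw":6,"linear":[0,0,8],"spin":0.22},
    {"jaw":6,"linear":[0,0,11],"spin":0.22},
    {"jaw":6,"linear":[0,0,11],"spin":0.22},
    {"jaw":6,"linear":[0,0,11],"spin":0.22},
  ],
)

```text
time: 2.55
tcp_pos: [0.3974, 0.2341, 0.1215]
tcp_rot: [[0.044, 0.999, -0.001], [0.999, -0.044, -0.0], [-0.0, -0.001, -1.0]]
contact_force: [0.5, 0.6, -0.3]
gripper_width: 0.704
grasp_force: 0.0
```

```bash
python3 w.py w2.png
```

```text
[0.3974 0.2341 0.1215] [[0.044, 0.999, -0.001], [0.999, -0.044, -0.0], [-0.0, -0.001, -1.0]] 2.55 0.7044751989360186
```

View pics/w2.png

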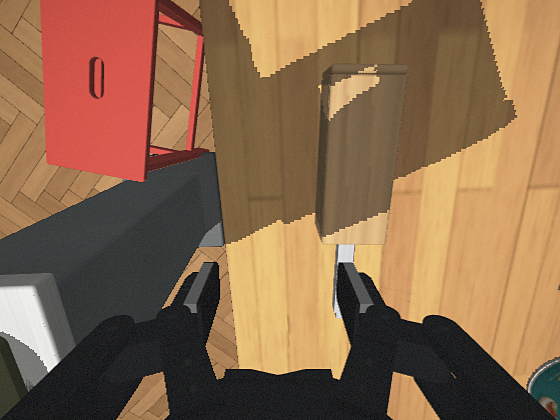

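Wrist view: the tang comes out of the holster at (346,246), right of the gripper centre, and the yaw matches.

```bash
python3 - <<'E'
from h import *
w=env.camera_info('wrist')
for p in [(346,248),(345,262)]: print(atz(w,p,.034))
E
```

```text
[0.45373429 0.20410874 0.034     ]
[0.45325648 0.19111832 0.034     ]
```

Emit:
servo_tool(
  deltas=[
    {"jaw":6,"linear":[-2,2,0],"spin":0},
    {"jaw":6,"linear":[-4,4,0],"spin":0},
    {"jaw":6,"linear":[-6,6,0],"spin":0},
    {"jaw":6,"linear":[-6,6,0],"spin":0},
    {"jaw":6,"linear":[-6,6,0],"spin":0},
  ],
)

```text
time: 3.1
tcp_pos: [0.4562, 0.1716, 0.1231]
tcp_rot: [[0.046, 0.999, 0.003], [0.999, -0.046, 0.001], [0.001, 0.003, -1.0]]
contact_force: [-0.9, -0.1, -0.2]
gripper_width: 0.702
grasp_force: 0.0
```

```bash
python3 w.py w3.png
```

```text
[0.4562 0.1716 0.1231] [[0.046, 0.999, 0.003], [0.999, -0.046, 0.001], [0.001, 0.003, -1.0]] 3.1 0.7017619812580442
```

View pics/w3.png

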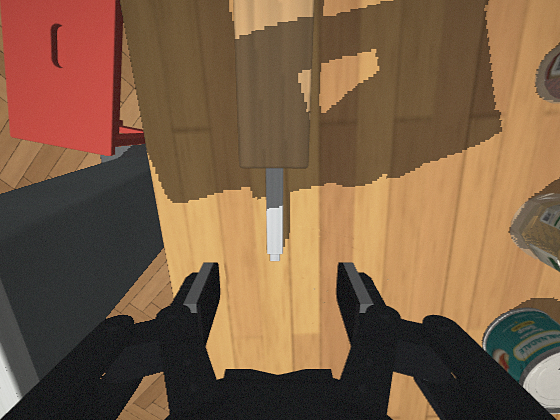

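The tang is centred between the fingers, with the nose at (275,258).

```bash
python3 - <<'E'
from h import *
w=env.camera_info('wrist');t=env.camera_info('top')
print(atz(w,(275,258),.028),atz(w,(274,172),.034),tri([(w,(275,258)),(t,(216.6,243.6))]))
E
```

```text
[0.45097252 0.13147266 0.028     ] [0.45379928 0.20769418 0.034     ] [0.45070288 0.12585758 0.0170475 ]
```

Emit:
servo_tool(
  deltas=[
    {"jaw":6,"linear":[0,-0.35,4],"spin":0},
    {"jaw":6,"linear":[0,-0.35,8],"spin":0},
    {"jaw":5,"linear":[0,-0.35,10.5],"spin":0},
    {"jaw":5,"linear":[0,-0.35,10.5],"spin":0},
    {"jaw":1,"linear":[0,-0.35,10.5],"spin":0},
    {"jaw":1,"linear":[0,-0.35,10.5],"spin":0},
    {"jaw":1,"linear":[0,-0.35,10.5],"spin":0},
    {"jaw":1,"linear":[0,-0.35,10.5],"spin":0},
  ],
  squeeze=80,
)

```text
time: 3.95
tcp_pos: [0.4527, 0.1721, 0.0178]
tcp_rot: [[0.045, 0.999, 0.004], [0.999, -0.045, 0.001], [0.001, 0.004, -1.0]]
contact_force: [0.3, 0.3, 2.9]
gripper_width: 0.133
grasp_force: 67.9
```

Emit:
servo_tool(
  deltas=[
    {"jaw":1,"linear":[0,0,0],"spin":0},
    {"jaw":1,"linear":[0,0,0],"spin":0},
    {"jaw":1,"linear":[0,0,0],"spin":0},
  ],
)

```text
time: 4.25
tcp_pos: [0.4526, 0.1718, 0.017]
tcp_rot: [[0.045, 0.999, 0.003], [0.999, -0.045, 0.001], [0.001, 0.003, -1.0]]
contact_force: [1.6, 1.2, 5.8]
gripper_width: 0.133
grasp_force: 68.2
```

Emit:
servo_tool(
  deltas=[
    {"jaw":1,"linear":[-1,0,0],"spin":0},
    {"jaw":1,"linear":[-3,0,0],"spin":0},
    {"jaw":1,"linear":[-5,0,0],"spin":0},
    {"jaw":1,"linear":[-7,0,0],"spin":0},
    {"jaw":1,"linear":[-9,0,0],"spin":0},
    {"jaw":1,"linear":[-11,0,0],"spin":0},
    {"jaw":1,"linear":[-12.5,0,0],"spin":0},
    {"jaw":1,"linear":[-14,0,0],"spin":0},
  ],
)

```text
time: 5.05
tcp_pos: [0.443, 0.0303, 0.0157]
tcp_rot: [[0.045, 0.999, -0.003], [0.999, -0.045, -0.0], [-0.001, -0.003, -1.0]]
contact_force: [0.1, -0.1, -1.6]
gripper_width: 0.131
grasp_force: 67.6
```

Emit:
servo_tool(
  deltas=[
    {"jaw":1,"linear":[-0.5,0,0],"spin":0},
    {"jaw":1,"linear":[-0.5,0,0],"spin":0},
  ],
)

```text
time: 5.25
tcp_pos: [0.4435, 0.0258, 0.0159]
tcp_rot: [[0.046, 0.999, -0.002], [0.999, -0.046, -0.0], [-0.0, -0.002, -1.0]]
contact_force: [1.0, 0.2, -1.3]
gripper_width: 0.135
grasp_force: 67.6
```

```bash
python3 w.py w4.png; python3 - <<'E'
from h import *
im,_=snap('side','s4.png');cv2.imwrite('pics/s4c.png',cv2.resize(im[150:300,190:390,::-1],None,fx=3,fy=3,interpolation=2))
E
```

```text
[0.4435 0.0258 0.0159] [[0.046, 0.999, -0.002], [0.999, -0.046, -0.0], [-0.0, -0.002, -1.0]] 5.25 0.1345524583803307
```

View pics/s4c.png

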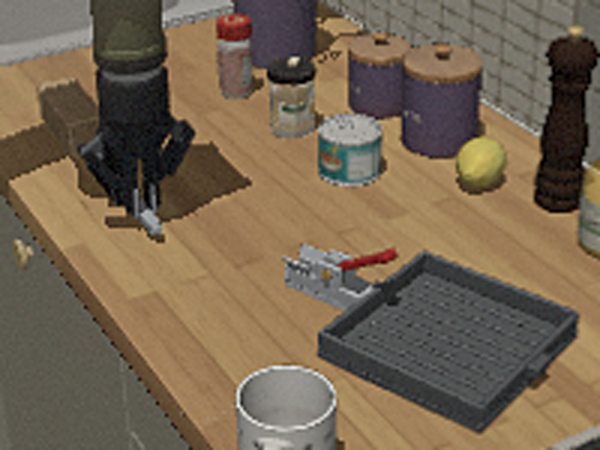

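The handle is held and clear of the holster, with the lever still open. Next I carry it to in front of the bracket.

Emit:
servo_tool(
  deltas=[
    {"jaw":1,"linear":[0,0,-2],"spin":0},
    {"jaw":1,"linear":[-2,1.4,-4],"spin":-0.08},
    {"jaw":1,"linear":[-4,2.8,-4],"spin":-0.16},
    {"jaw":1,"linear":[-6,4.2,-4],"spin":-0.25},
    {"jaw":1,"linear":[-8,5.6,-4],"spin":-0.33},
    {"jaw":1,"linear":[-10.3,7.1,-4],"spin":-0.41},
    {"jaw":1,"linear":[-10.3,7.1,-4],"spin":-0.41},
    {"jaw":1,"linear":[-10.3,7.1,-4],"spin":-0.41},
  ],
)

```text
time: 6.15
tcp_pos: [0.5109, -0.0792, 0.056]
tcp_rot: [[-0.356, 0.935, -0.001], [0.935, 0.356, 0.0], [0.001, -0.001, -1.0]]
contact_force: [-0.4, 1.1, -1.7]
gripper_width: 0.133
grasp_force: 67.5
```

Emit:
servo_tool(
  deltas=[
    {"jaw":1,"linear":[0,0,2],"spin":0},
    {"jaw":1,"linear":[0,0,4],"spin":0},
    {"jaw":1,"linear":[0,0,5],"spin":0},
    {"jaw":1,"linear":[0,0,5],"spin":0},
  ],
)

```text
time: 6.55
tcp_pos: [0.5112, -0.0792, 0.0076]
tcp_rot: [[-0.359, 0.934, 0.001], [0.934, 0.359, -0.001], [-0.002, 0.0, -1.0]]
contact_force: [-1.6, -4.6, 10.1]
gripper_width: 0.133
grasp_force: 73.7
```

Emit:
servo_tool(
  deltas=[
    {"jaw":5,"linear":[0,0,0],"spin":0},
    {"jaw":5,"linear":[0,0,0],"spin":0},
    {"jaw":5,"linear":[0,0,0],"spin":0},
    {"jaw":5,"linear":[0,0,0],"spin":0},
    {"jaw":5,"linear":[0,0,-5],"spin":0},
    {"jaw":5,"linear":[0,0,-10],"spin":0},
    {"jaw":5,"linear":[0,0,-14],"spin":0},
    {"jaw":5,"linear":[0,0,-18],"spin":0},
  ],
)

```text
time: 7.35
tcp_pos: [0.5107, -0.0793, 0.1879]
tcp_rot: [[-0.357, 0.934, -0.0], [0.934, 0.357, 0.0], [0.0, -0.0, -1.0]]
contact_force: [0.8, 0.3, -0.4]
gripper_width: 0.588
grasp_force: 0.0
```

Emit:
servo_tool(
  deltas=[
    {"jaw":5,"linear":[-4,0,0],"spin":0},
    {"jaw":5,"linear":[-8,0,0],"spin":0},
    {"jaw":5,"linear":[-12,0,0],"spin":0},
    {"jaw":5,"linear":[-12,0,0],"spin":0},
    {"jaw":5,"linear":[-12,0,0],"spin":0},
  ],
)

```text
time: 7.85
tcp_pos: [0.5534, -0.192, 0.1856]
tcp_rot: [[-0.355, 0.935, -0.001], [0.935, 0.355, 0.001], [0.002, -0.001, -1.0]]
contact_force: [-0.3, -0.2, -0.3]
gripper_width: 0.586
grasp_force: 0.0
```

```bash
python3 w.py w5.png
```

```text
[ 0.5534 -0.192   0.1856] [[-0.355, 0.935, -0.001], [0.935, 0.355, 0.001], [0.002, -0.001, -1.0]] 7.85 0.5862804035995635
```

View pics/w5.png

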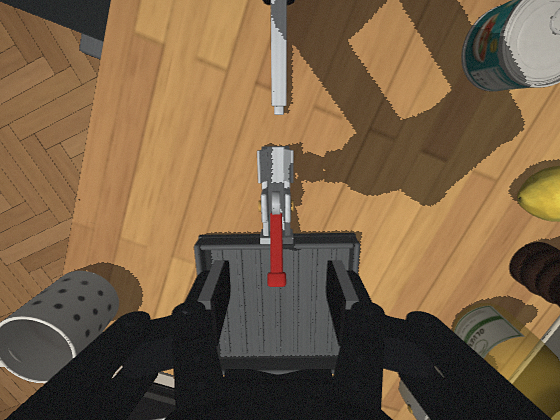

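Wrist view: the tang axis runs (278,8) to (279,111). The mouth lips are at (258..294,148), the pan's near corners at (197,237) and (360,235), and the lever tab at (277,280).

```bash
python3 - <<'E'
from h import *
w=env.camera_info('wrist')
for n,p,z in [('nose',(279,111),.015),('tang',(278,8),.021),('lipL',(258,149),.035),('lipR',(293.5,149),.035),('cL',(196,238),.03),('cR',(360,235),.03),('tip',(277,280),.065),('block',(261,242),.024),('block',(294,242),.024)]:
    q=atz(w,p,z); d=q[:2]-[.604,-.3245]; y=np.array([-.358,.934]); print(n,q.round(4),'pan x,y',(d@[y[1],-y[0]]).round(4),(d@y).round(4))
E
```

```text
nose [ 0.5248 -0.116   0.015 ] pan x,y 0.0006 0.2231
tang [ 0.4934 -0.037   0.021 ] pan x,y -0.0003 0.3081
lipL [ 0.5184 -0.155   0.035 ] pan x,y -0.0193 0.1889
lipR [ 0.5498 -0.143   0.035 ] pan x,y 0.0144 0.1889
cL [ 0.4884 -0.267   0.03  ] pan x,y -0.0874 0.0951
cR [ 0.6493 -0.2015  0.03  ] pan x,y 0.0863 0.0986
tip [ 0.5794 -0.2638  0.065 ] pan x,y -0.0013 0.0655
block [ 0.555  -0.2493  0.024 ] pan x,y -0.0188 0.0878
block [ 0.5885 -0.2364  0.024 ] pan x,y 0.0171 0.0878
```

Emit:
servo_tool(
  deltas=[
    {"jaw":6,"linear":[3.5,0,0],"spin":0},
    {"jaw":6,"linear":[7,-0.1,0],"spin":0},
    {"jaw":6,"linear":[11,-0.1,0],"spin":0},
    {"jaw":6,"linear":[15,-0.1,0],"spin":-0.02},
    {"jaw":6,"linear":[19,-0.2,3],"spin":-0.02},
    {"jaw":6,"linear":[21.9,-0.2,6],"spin":-0.02},
    {"jaw":6,"linear":[21.9,-0.2,10],"spin":-0.02},
    {"jaw":6,"linear":[21.9,-0.2,10],"spin":-0.02},
  ],
)

```text
time: 8.7
tcp_pos: [0.4679, 0.0146, 0.0828]
tcp_rot: [[-0.379, 0.925, -0.011], [0.926, 0.379, 0.001], [0.005, -0.01, -1.0]]
contact_force: [-0.1, 0.5, -1.2]
gripper_width: 0.698
grasp_force: 0.0
```

```bash
python3 w.py w6.png; python3 - <<'E'
import sys;sys.argv=['',''] 
from h import *
for q in env.cut_out('handle','wrist')[:1]:
    w=env.camera_info('wrist'); m=q['mask'].astype('uint8')
    r=np.array(q['rect'])*[560,420,560,420]; print(q['confidence'],r)
    for v in range(int(r[1]-r[3]/2)+5,int(r[1]+r[3]/2)-4,25):
        c=np.where(m[v])[0]
        if len(c): a,b=atz(w,(c[0],v),.03),atz(w,(c[-1],v),.03);print(v,c[0],c[-1],a[:2].round(4),b[:2].round(4))
E
```

```text
[0.4679 0.0146 0.0828] [[-0.379, 0.925, -0.011], [0.926, 0.379, 0.001], [0.005, -0.01, -1.0]] 8.7 0.6982008624624475
0.8 [289.52  259.308  48.216 226.002]
151 270 311 [0.4464 0.0628] [0.4709 0.0728]
176 269 312 [0.4519 0.0473] [0.4782 0.0581]
201 268 310 [0.4576 0.0311] [0.484  0.0419]
226 267 309 [0.4637 0.0139] [0.4908 0.025 ]
251 267 307 [ 0.4708 -0.004 ] [0.4974 0.0069]
276 267 306 [ 0.4783 -0.023 ] [ 0.5049 -0.012 ]
301 277 293 [ 0.4933 -0.0402] [ 0.5045 -0.0356]
326 276 292 [ 0.5012 -0.0618] [ 0.5128 -0.057 ]
351 275 291 [ 0.5097 -0.0847] [ 0.5217 -0.0798]
```

View pics/w6.png

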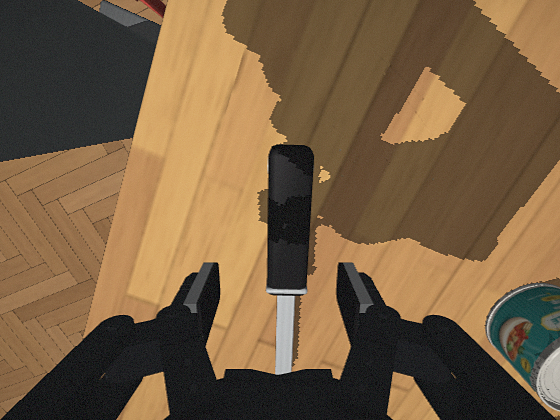

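The grip is black and lies at columns 268..311, rows 147..290, nearly centred but slightly right of the gripper axis.

Emit:
servo_tool(
  deltas=[
    {"jaw":6,"linear":[0,0,0],"spin":0.01},
    {"jaw":6,"linear":[0,0,0],"spin":0.01},
    {"jaw":6,"linear":[0,0,0],"spin":0.01},
  ],
)

```text
time: 9.1
tcp_pos: [0.4751, 0.0118, 0.0877]
tcp_rot: [[-0.365, 0.931, 0.003], [0.931, 0.365, -0.0], [-0.001, 0.003, -1.0]]
contact_force: [-0.5, -0.3, 0.0]
gripper_width: 0.703
grasp_force: 0.0
```

```bash
python3 - <<'E'
from h import *
o=env.observe();print(o['tcp_pos'],o['tcp_rot'])
env.capture('wrist')
for q in env.cut_out('handle','wrist')[:1]:
    w=env.camera_info('wrist'); m=q['mask'].astype('uint8')
    for v in (170,220,270):
        c=np.where(m[v])[0]; print(v,atz(w,((c[0]+c[-1])/2,v),.029)[:2].round(4))
E
```

```text
[0.47509711 0.01175609 0.08770867] [[-3.65357489e-01  9.30862236e-01  3.06643810e-03]
 [ 9.30866352e-01  3.65359808e-01 -2.13529112e-04]
 [-1.31911943e-03  2.77642959e-03 -9.99995276e-01]]
170 [0.4591 0.0522]
220 [0.4718 0.0193]
270 [ 0.4863 -0.0175]
```

Emit:
servo_tool(
  deltas=[
    {"jaw":6,"linear":[0,0,3],"spin":0},
    {"jaw":6,"linear":[0,0,6],"spin":0},
    {"jaw":6,"linear":[0,0,8.1],"spin":0},
    {"jaw":2.5,"linear":[0,0,8.1],"spin":0},
    {"jaw":2.5,"linear":[0,0,8.1],"spin":0},
    {"jaw":2.5,"linear":[0,0,8.1],"spin":0},
    {"jaw":2.5,"linear":[0,0,8.1],"spin":0},
  ],
  squeeze=60,
)

```text
time: 9.9
tcp_pos: [0.4747, 0.0122, 0.0064]
tcp_rot: [[-0.366, 0.931, 0.002], [0.931, 0.366, -0.0], [-0.001, 0.002, -1.0]]
contact_force: [-0.6, -0.0, -2.3]
gripper_width: 0.342
grasp_force: 59.3
```

Emit:
servo_tool(
  deltas=[
    {"jaw":2.5,"linear":[0,0,-1],"spin":0},
    {"jaw":2.5,"linear":[0,0,-2],"spin":0},
    {"jaw":2.5,"linear":[0,0,-2],"spin":0},
    {"jaw":2.5,"linear":[0,0,-2],"spin":0},
  ],
)

```text
time: 10.3
tcp_pos: [0.4744, 0.0123, 0.0262]
tcp_rot: [[-0.366, 0.93, 0.002], [0.93, 0.366, -0.0], [-0.001, 0.002, -1.0]]
contact_force: [-0.2, 0.7, -1.4]
gripper_width: 0.336
grasp_force: 59.4
```

Emit:
servo_tool(
  deltas=[
    {"jaw":2.5,"linear":[0,0,-1.5],"spin":0},
    {"jaw":2.5,"linear":[-1,-0.35,-1.5],"spin":0},
    {"jaw":2.5,"linear":[-3,-0.35,-1.5],"spin":0},
    {"jaw":2.5,"linear":[-5,-0.35,-1.5],"spin":0},
    {"jaw":2.5,"linear":[-5,-0.35,-1.5],"spin":0},
    {"jaw":2.5,"linear":[-5,-0.35,-1.5],"spin":0},
  ],
)

```text
time: 10.9
tcp_pos: [0.4884, -0.0361, 0.0397]
tcp_rot: [[-0.365, 0.931, -0.001], [0.931, 0.365, 0.0], [0.001, -0.001, -1.0]]
contact_force: [-0.0, 0.1, -2.4]
gripper_width: 0.339
grasp_force: 59.6
```

Emit:
servo_tool(
  deltas=[
    {"jaw":2.5,"linear":[0,0,0.7],"spin":0},
    {"jaw":2.5,"linear":[0,0,1.4],"spin":0},
    {"jaw":2.5,"linear":[0,0,2.1],"spin":0},
    {"jaw":2.5,"linear":[0,0,2.1],"spin":0},
  ],
)

```text
time: 11.3
tcp_pos: [0.4883, -0.035, 0.0181]
tcp_rot: [[-0.367, 0.93, -0.002], [0.93, 0.367, 0.0], [0.001, -0.001, -1.0]]
contact_force: [0.2, 0.2, -2.3]
gripper_width: 0.34
grasp_force: 59.5
```

```bash
python3 - <<'E'
from h import *
a,t=snap('top');b,s=snap('side')
a=cv2.resize(a[170:260,290:390],(600,540),interpolation=2)[:400];b=cv2.resize(b[200:290,270:370],(600,540),interpolation=2)[:400]
cv2.imwrite('pics/c7.png',cv2.resize(np.hstack([a,b])[:,:,::-1],(800,267)))
E
```

```text
(no output)
```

View pics/c7.png

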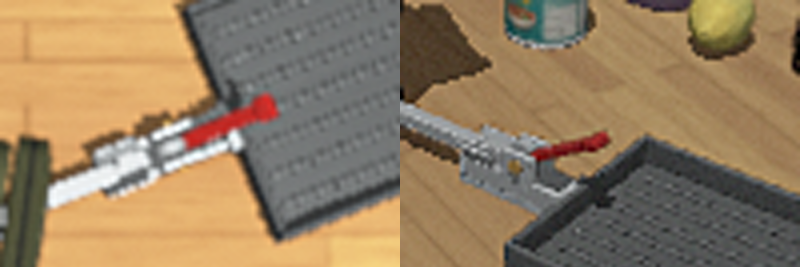

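The tang lies centred between the lips in both views. I lower it to the worktop, then slide.

Emit:
servo_tool(
  deltas=[
    {"jaw":2.5,"linear":[0,0,0.6],"spin":0},
    {"jaw":2.5,"linear":[0,0,1.15],"spin":0},
    {"jaw":2.5,"linear":[0,0,1.15],"spin":0},
    {"jaw":2.5,"linear":[0,0,1.15],"spin":0},
  ],
)

```text
time: 11.8
tcp_pos: [0.4884, -0.0354, 0.0075]
tcp_rot: [[-0.366, 0.931, -0.001], [0.931, 0.366, 0.0], [0.001, -0.001, -1.0]]
contact_force: [-0.1, -0.0, -2.3]
gripper_width: 0.339
grasp_force: 59.5
```

Emit:
servo_tool(
  deltas=[
    {"jaw":2.5,"linear":[-0.5,0,0],"spin":0},
    {"jaw":2.5,"linear":[-1,0,0],"spin":0},
    {"jaw":2.5,"linear":[-1.5,0,0],"spin":0},
    {"jaw":2.5,"linear":[-2,0,0],"spin":0},
    {"jaw":2.5,"linear":[-2,0,0],"spin":0},
  ],
)

```text
time: 12.3
tcp_pos: [0.4971, -0.0551, 0.008]
tcp_rot: [[-0.365, 0.931, 0.001], [0.931, 0.365, -0.0], [-0.001, 0.001, -1.0]]
contact_force: [-0.4, -0.2, -2.3]
gripper_width: 0.343
grasp_force: 59.6
```

Emit:
servo_tool(
  deltas=[
    {"jaw":2.5,"linear":[-0.5,0,0.1],"spin":0},
    {"jaw":2.5,"linear":[-1,0,0.1],"spin":0},
    {"jaw":2.5,"linear":[-1.5,0,0.1],"spin":0},
    {"jaw":2.5,"linear":[-2,0,0.1],"spin":0},
    {"jaw":2.5,"linear":[-2,0,0.1],"spin":0},
  ],
)

```text
time: 12.8
tcp_pos: [0.5041, -0.0735, 0.0068]
tcp_rot: [[-0.366, 0.931, 0.001], [0.931, 0.366, -0.0], [-0.001, 0.001, -1.0]]
contact_force: [0.2, -0.4, -0.8]
gripper_width: 0.341
grasp_force: 59.6
```

Emit:
servo_tool(
  deltas=[
    {"jaw":2.5,"linear":[-0.5,0,0],"spin":0},
    {"jaw":2.5,"linear":[-1,0,0],"spin":0},
    {"jaw":2.5,"linear":[-1.5,0,0],"spin":0},
    {"jaw":2.5,"linear":[-2,0,0],"spin":0},
    {"jaw":2.5,"linear":[-2.5,0,0],"spin":0},
    {"jaw":2.5,"linear":[-2.5,0,0],"spin":0},
  ],
)

```text
time: 13.4
tcp_pos: [0.5133, -0.0968, 0.0069]
tcp_rot: [[-0.366, 0.931, 0.001], [0.931, 0.366, -0.0], [-0.001, 0.001, -1.0]]
contact_force: [0.6, -0.1, -2.5]
gripper_width: 0.336
grasp_force: 59.6
```

Emit:
servo_tool(
  deltas=[
    {"jaw":2.5,"linear":[-0.3,0,0],"spin":0},
    {"jaw":2.5,"linear":[-0.6,0,0],"spin":0},
    {"jaw":2.5,"linear":[-0.9,0,0],"spin":0},
    {"jaw":2.5,"linear":[-0.9,0,0],"spin":0},
  ],
)

```text
time: 13.8
tcp_pos: [0.5164, -0.1048, 0.0069]
tcp_rot: [[-0.366, 0.931, 0.001], [0.931, 0.366, -0.0], [-0.0, 0.0, -1.0]]
contact_force: [0.1, -0.3, -2.1]
gripper_width: 0.341
grasp_force: 59.6
```

Emit:
servo_tool(
  deltas=[
    {"jaw":2.5,"linear":[-0.2,0,0],"spin":0},
    {"jaw":2.5,"linear":[-0.4,0,0],"spin":0},
    {"jaw":2.5,"linear":[-0.4,0,0],"spin":0},
  ],
)

```text
time: 14.1
tcp_pos: [0.5157, -0.1054, 0.0065]
tcp_rot: [[-0.366, 0.93, -0.003], [0.93, 0.366, 0.004], [0.005, -0.002, -1.0]]
contact_force: [-1.5, 9.8, 1.7]
gripper_width: 0.343
grasp_force: 60.0
```

Emit:
servo_tool(
  deltas=[
    {"jaw":2.5,"linear":[-0.2,0,0],"spin":0},
    {"jaw":2.5,"linear":[-0.2,0,0],"spin":0},
    {"jaw":2.5,"linear":[-0.2,0,0],"spin":0},
    {"jaw":2.5,"linear":[-0.2,0,0],"spin":0},
  ],
)

```text
time: 14.5
tcp_pos: [0.5154, -0.1056, 0.0065]
tcp_rot: [[-0.367, 0.93, -0.005], [0.93, 0.367, 0.006], [0.007, -0.002, -1.0]]
contact_force: [-1.5, 16.0, 2.8]
gripper_width: 0.334
grasp_force: 60.2
```

Emit:
servo_tool(
  deltas=[
    {"jaw":2.5,"linear":[0.4,0,0],"spin":0},
    {"jaw":5,"linear":[0.4,0,0],"spin":0},
    {"jaw":5,"linear":[0.4,0,0],"spin":0},
    {"jaw":5,"linear":[0.4,0,0],"spin":0},
    {"jaw":5,"linear":[0.4,0,-3],"spin":0},
    {"jaw":5,"linear":[0.4,0,-7],"spin":0},
    {"jaw":5,"linear":[0.4,0,-12],"spin":0},
    {"jaw":5,"linear":[0.4,0,-17],"spin":0},
  ],
)

```text
time: 15.3
tcp_pos: [0.5162, -0.1066, 0.1783]
tcp_rot: [[-0.366, 0.931, -0.001], [0.931, 0.366, 0.0], [0.0, -0.001, -1.0]]
contact_force: [1.6, -0.2, -0.6]
gripper_width: 0.586
grasp_force: 0.0
```

Emit:
servo_tool(
  deltas=[
    {"jaw":5,"linear":[-3,0,0],"spin":0},
    {"jaw":5,"linear":[-6.5,0,0],"spin":0},
    {"jaw":5,"linear":[-9.5,0,0],"spin":0},
    {"jaw":5,"linear":[-9.5,0,0],"spin":0},
    {"jaw":5,"linear":[-9.5,0,0],"spin":0},
  ],
)

```text
time: 15.8
tcp_pos: [0.5513, -0.1955, 0.1765]
tcp_rot: [[-0.364, 0.931, -0.001], [0.931, 0.364, 0.0], [0.001, -0.0, -1.0]]
contact_force: [-1.0, 0.9, -0.8]
gripper_width: 0.586
grasp_force: 0.0
```

```bash
python3 w.py w8.png; python3 - <<'E'
from h import *
for n in ['wrist','top','side']:
    if n!='wrist': env.capture(n)
    for q in env.cut_out('lever_tip',n)[:2]+env.cut_out('clamp_lever',n)[:2]:print(n,q['confidence'],(np.array(q['rect'])*[560,420,560,420]).round(1))
E
```

```text
[ 0.5513 -0.1955  0.1765] [[-0.364, 0.931, -0.001], [0.931, 0.364, 0.0], [0.001, -0.0, -1.0]] 15.8 0.5863826024277051
wrist 0.84 [280.7 241.   23.3 101.4]
wrist 0.78 [278.  239.8  20.6 101.6]
side 0.5 [308.8 237.8  13.3   9.5]
side 0.37 [305.8 199.7  23.6  25.2]
```

View pics/w8.png

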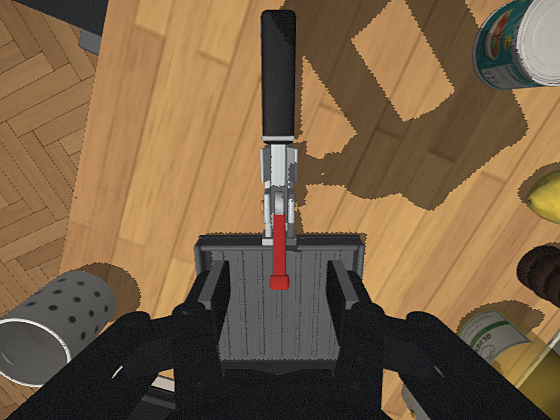

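The handle looks home: the grip's front at row 140 meets the mouth at row 147. The lever is still open, with the tab at (280,282).

```bash
cat > lv.py <<'E'
from h import *
O=np.array([.6042,-.3245,0]);yaw=.38;Y=np.array([-np.sin(yaw),np.cos(yaw),0]);X=np.array([np.cos(yaw),np.sin(yaw),0])
def tip(q,r=.072):
    a=np.radians(20)+q; return O+Y*(.135-r*np.cos(a))+np.array([0,0,.036+r*np.sin(a)])
def W(x,y,z): return O+X*x+Y*y+np.array([0,0,z])
E
python3 - <<'E'
from lv import *
V=[]
for n in ['wrist','top','side']:
    im,ci=snap(n); h=cv2.cvtColor(im,cv2.COLOR_RGB2HSV)
    m=((h[...,0]<8)|(h[...,0]>172))&(h[...,1]>150)&(h[...,2]>70)
    pv=proj(ci,[tip(.1)])[0]; yy,xx=np.mgrid[:420,:560]; m&=np.hypot(xx-pv[0],yy-pv[1])<(90 if n=='wrist' else 28)
    k,l,st,_=cv2.connectedComponentsWithStats(m.astype('uint8')); i=1+st[1:,4].argmax(); ys,xs=np.where(l==i)
    d=proj(ci,[tip(.1)])[0]-proj(ci,[tip(.1,.02)])[0]; d/=np.linalg.norm(d)
    s=xs*d[0]+ys*d[1]; e=s>s.max()-(14 if n=='wrist' else 5); p=(xs[e].mean(),ys[e].mean())
    print(n,st[i],'tab',np.round(p,1),[ (q,proj(ci,[tip(q)])[0].round(1).tolist()) for q in (0,.1,.2,.35)]); V.append((ci,p))
P=tri(V); d=P-O; print('tri',P,'pan',d@X,d@Y, tri(V[:2]), tri([V[0],V[2]]))
E
```

```text
wrist [ 269  214   19   77 1003] tab [278.1 283.3] [(0, [279.1, 278.3]), (0.1, [279.1, 279.4]), (0.2, [279.2, 279.8]), (0.35, [279.2, 278.8])]Traceback (most recent call last):
  File "<stdin>", line 7, in <module>
ValueError: attempt to get argmax of an empty sequence
```

```bash
python3 - <<'E'
from lv import *
V=[]
for n in ['wrist','top','side']:
    if n=='top': im,ci=cv2.imread('pics/top1.png')[:,:,::-1].copy(),env.camera_info('top')
    elif n=='side': im,ci=cv2.imread('pics/side1.png')[:,:,::-1].copy(),env.camera_info('side')
    else: im,ci=snap(n)
    h=cv2.cvtColor(im,cv2.COLOR_RGB2HSV)
    m=((h[...,0]<8)|(h[...,0]>172))&(h[...,1]>140)&(h[...,2]>60)
    pv=proj(ci,[tip(.1)])[0]; yy,xx=np.mgrid[:420,:560]; m&=np.hypot(xx-pv[0],yy-pv[1])<(90 if n=='wrist' else 30)
    k,l,st,_=cv2.connectedComponentsWithStats(m.astype('uint8')); i=1+st[1:,4].argmax(); ys,xs=np.where(l==i)
    d=proj(ci,[tip(.1)])[0]-proj(ci,[tip(.1,.02)])[0]; d/=np.linalg.norm(d)
    s=xs*d[0]+ys*d[1]; e=s>s.max()-(14 if n=='wrist' else 6); p=(xs[e].mean(),ys[e].mean())
    print(n,st[i],'tab',np.round(p,1),[ (q,proj(ci,[tip(q)])[0].round(1).tolist()) for q in (0,.1,.2,.35)]); V.append((ci,p))
P=tri(V); d=P-O; print('tri',P,'pan',d@X,d@Y, tri(V[:2]), tri([V[0],V[2]]))
E
```

```text
wrist [ 269  214   19   77 1027] tab [278.1 283.2] [(0, [279.1, 278.1]), (0.1, [279.2, 279.2]), (0.2, [279.2, 279.5]), (0.35, [279.2, 278.5])]
top [336 194  23  13 104] tab [355.5 196.5] [(0, [356.3, 196.2]), (0.1, [355.8, 196.3]), (0.2, [355.0, 196.5]), (0.35, [353.4, 196.9])]
side [303 233  19   7  60] tab [318.4 235. ] [(0, [319.1, 239.8]), (0.1, [318.3, 237.6]), (0.2, [317.4, 235.3]), (0.35, [315.7, 232.1])]
tri [ 0.57725167 -0.25827661  0.07582686] pan -0.00046235298040435066 0.07149501378175391 [ 0.57595373 -0.25636633  0.08012325] [ 0.57750066 -0.25912733  0.07596864]
```

Emit:
servo_tool(
  deltas=[
    {"jaw":5,"linear":[-2.5,0.1,0],"spin":0},
    {"jaw":5,"linear":[-5,0.1,2],"spin":0},
    {"jaw":5,"linear":[-6.7,0.1,5],"spin":0},
    {"jaw":5,"linear":[-6.7,0.1,8],"spin":0},
    {"jaw":5,"linear":[-6.7,0.1,11.5],"spin":0},
    {"jaw":5,"linear":[-6.7,0.1,11.5],"spin":0},
    {"jaw":5,"linear":[-6.7,0.1,11.5],"spin":0},
  ],
)

```text
time: 17.1
tcp_pos: [0.5766, -0.2564, 0.0615]
tcp_rot: [[-0.366, 0.93, -0.002], [0.93, 0.366, 0.001], [0.001, -0.001, -1.0]]
contact_force: [-0.2, -0.2, 0.8]
gripper_width: 0.584
grasp_force: 0.0
```

Emit:
servo_tool(
  deltas=[
    {"jaw":1.2,"linear":[0,0,0],"spin":0},
    {"jaw":1.2,"linear":[0,0,0],"spin":0},
    {"jaw":1.2,"linear":[0,0,0],"spin":0},
    {"jaw":1.2,"linear":[0,0,0],"spin":0},
    {"jaw":1.2,"linear":[0,0,0],"spin":0},
  ],
  squeeze=25,
)

```text
time: 17.6
tcp_pos: [0.5773, -0.2582, 0.0635]
tcp_rot: [[-0.367, 0.93, 0.002], [0.93, 0.367, -0.003], [-0.003, 0.0, -1.0]]
contact_force: [-2.9, -3.8, 3.2]
gripper_width: 0.2
grasp_force: 27.6
```

Emit:
servo_tool(
  deltas=[
    {"jaw":1.2,"linear":[0.55,0,-0.84],"spin":0},
    {"jaw":1.2,"linear":[1.2,0,-1.6],"spin":0},
    {"jaw":1.2,"linear":[1.86,0,-2.18],"spin":0},
    {"jaw":1.2,"linear":[2.7,0,-2.75],"spin":0},
    {"jaw":1.2,"linear":[3.54,0,-3.16],"spin":0},
    {"jaw":1.2,"linear":[4.43,0,-3.47],"spin":0},
    {"jaw":1.2,"linear":[4.43,0,-3.47],"spin":0},
  ],
)

```text
time: 18.3
tcp_pos: [0.5596, -0.2136, 0.0967]
tcp_rot: [[-0.367, 0.93, -0.002], [0.93, 0.367, 0.001], [0.002, -0.001, -1.0]]
contact_force: [-2.5, -2.6, -2.6]
gripper_width: 0.2
grasp_force: 25.9
```

```bash
cat > q.py <<'E'
from lv import *
im,ci=snap('side','sq.png');h=cv2.cvtColor(im,cv2.COLOR_RGB2HSV);m=((h[...,0]<8)|(h[...,0]>172))&(h[...,1]>120)&(h[...,2]>50)
c=proj(ci,[W(0,.135,.036)])[0];yy,xx=np.mgrid[:420,:560];m&=np.hypot(xx-c[0],yy-c[1])<32
ys,xs=np.where(m);print('pivot',c.round(1),'n',len(xs),'mean',xs.mean().round(1),ys.mean().round(1),'x',xs.min(),xs.max(),'y',ys.min(),ys.max())
for q in (.2,.6,.96,1.2,1.5,1.8,2.1,2.3,2.45,2.58): print(q,proj(ci,[tip(q,.045),tip(q)]).round(0).tolist(),end=' ')
E
python3 q.py
```

```text
pivot [300.3 239. ] n 57 mean 304.8 228.8 x 301 309 y 218 238
0.2 [[311.0, 237.0], [317.0, 235.0]] 0.6 [[308.0, 232.0], [312.0, 227.0]] 0.96 [[304.0, 228.0], [306.0, 221.0]] 1.2 [[301.0, 226.0], [301.0, 219.0]] 1.5 [[297.0, 225.0], [295.0, 217.0]] 1.8 [[294.0, 226.0], [290.0, 218.0]] 2.1 [[291.0, 227.0], [286.0, 220.0]] 2.3 [[290.0, 229.0], [284.0, 223.0]] 2.45 [[289.0, 230.0], [283.0, 225.0]] 2.58 [[289.0, 232.0], [282.0, 227.0]]
```

Emit:
servo_tool(
  deltas=[
    {"jaw":1.2,"linear":[0.92,0,-0.18],"spin":0},
    {"jaw":1.2,"linear":[1.86,0,-0.25],"spin":0},
    {"jaw":1.2,"linear":[2.8,0,-0.18],"spin":0},
    {"jaw":1.2,"linear":[3.73,0,0],"spin":0},
    {"jaw":1.2,"linear":[4.62,0,0.3],"spin":0},
    {"jaw":1.2,"linear":[5.46,0,0.72],"spin":0},
    {"jaw":1.2,"linear":[6.25,0,1.24],"spin":0},
    {"jaw":1.2,"linear":[6.25,0,1.24],"spin":0},
  ],
  squeeze=40,
)

```text
time: 19.15
tcp_pos: [0.5369, -0.156, 0.0849]
tcp_rot: [[-0.366, 0.93, -0.001], [0.93, 0.366, 0.001], [0.001, -0.001, -1.0]]
contact_force: [-6.6, 0.5, 5.7]
gripper_width: 0.182
grasp_force: 38.9
```

```bash
python3 q.py
```

```text
pivot [300.3 239. ] n 100 mean 295.4 225.4 x 290 301 y 215 237
0.2 [[311.0, 237.0], [317.0, 235.0]] 0.6 [[308.0, 232.0], [312.0, 227.0]] 0.96 [[304.0, 228.0], [306.0, 221.0]] 1.2 [[301.0, 226.0], [301.0, 219.0]] 1.5 [[297.0, 225.0], [295.0, 217.0]] 1.8 [[294.0, 226.0], [290.0, 218.0]] 2.1 [[291.0, 227.0], [286.0, 220.0]] 2.3 [[290.0, 229.0], [284.0, 223.0]] 2.45 [[289.0, 230.0], [283.0, 225.0]] 2.58 [[289.0, 232.0], [282.0, 227.0]]
```

Emit:
servo_tool(
  deltas=[
    {"jaw":1.2,"linear":[0.35,0,0.3],"spin":0},
    {"jaw":1.2,"linear":[0.71,0,0.62],"spin":0},
    {"jaw":1.2,"linear":[1.02,0,0.97],"spin":0},
    {"jaw":1.2,"linear":[1.33,0,1.33],"spin":0},
    {"jaw":1.2,"linear":[1.6,0,1.7],"spin":0},
    {"jaw":1.2,"linear":[1.85,0,2.11],"spin":0},
    {"jaw":1.2,"linear":[1.85,0,2.11],"spin":0},
  ],
)

```text
time: 19.9
tcp_pos: [0.5294, -0.1372, 0.0637]
tcp_rot: [[-0.365, 0.931, -0.003], [0.931, 0.365, 0.004], [0.005, -0.001, -1.0]]
contact_force: [-6.0, 5.1, 7.0]
gripper_width: 0.183
grasp_force: 41.7
```

Emit:
servo_tool(
  deltas=[
    {"jaw":1.2,"linear":[0.22,0,0.42],"spin":0},
    {"jaw":1.2,"linear":[0.42,0,0.85],"spin":0},
    {"jaw":1.2,"linear":[0.6,0,1.3],"spin":0},
    {"jaw":1.2,"linear":[0.72,0,1.74],"spin":0},
    {"jaw":1.2,"linear":[0.8,0,2.1],"spin":0},
    {"jaw":1.2,"linear":[0.8,0,2.2],"spin":0},
    {"jaw":1.2,"linear":[0.8,0,2.2],"spin":0},
  ],
)

```text
time: 20.6
tcp_pos: [0.5257, -0.1287, 0.0412]
tcp_rot: [[-0.365, 0.931, -0.004], [0.931, 0.365, 0.006], [0.007, -0.002, -1.0]]
contact_force: [-5.3, 10.4, 6.9]
gripper_width: 0.185
grasp_force: 58.7
```

```bash
python3 q.py
```

```text
pivot [300.3 239. ] n 90 mean 290.6 229.4 x 283 300 y 222 236
0.2 [[311.0, 237.0], [317.0, 235.0]] 0.6 [[308.0, 232.0], [312.0, 227.0]] 0.96 [[304.0, 228.0], [306.0, 221.0]] 1.2 [[301.0, 226.0], [301.0, 219.0]] 1.5 [[297.0, 225.0], [295.0, 217.0]] 1.8 [[294.0, 226.0], [290.0, 218.0]] 2.1 [[291.0, 227.0], [286.0, 220.0]] 2.3 [[290.0, 229.0], [284.0, 223.0]] 2.45 [[289.0, 230.0], [283.0, 225.0]] 2.58 [[289.0, 232.0], [282.0, 227.0]]
```

Emit:
servo_tool(
  deltas=[
    {"jaw":4,"linear":[0,0,0],"spin":0},
    {"jaw":4,"linear":[0,0,0],"spin":0},
    {"jaw":4,"linear":[0,0,0],"spin":0},
    {"jaw":4,"linear":[-0.5,0,-2],"spin":0},
    {"jaw":0,"linear":[-0.5,0,-5],"spin":0},
    {"jaw":0,"linear":[-0.5,0,-5],"spin":0},
    {"jaw":0,"linear":[-0.5,0,-5],"spin":0},
    {"jaw":0,"linear":[-0.5,0,-5],"spin":0},
  ],
)

```text
time: 21.45
tcp_pos: [0.5295, -0.1371, 0.0903]
tcp_rot: [[-0.366, 0.931, -0.001], [0.931, 0.366, 0.0], [0.001, -0.001, -1.0]]
contact_force: [-0.5, 0.3, -0.2]
gripper_width: -0.001
grasp_force: 0.0
```

```bash
python3 q.py; python3 - <<'E'
from h import *
print(env.observe()['tcp_pos'],env.observe()['gripper_width'])
E
```

```text
pivot [300.3 239. ] n 93 mean 290.0 229.1 x 281 300 y 222 236
0.2 [[311.0, 237.0], [317.0, 235.0]] 0.6 [[308.0, 232.0], [312.0, 227.0]] 0.96 [[304.0, 228.0], [306.0, 221.0]] 1.2 [[301.0, 226.0], [301.0, 219.0]] 1.5 [[297.0, 225.0], [295.0, 217.0]] 1.8 [[294.0, 226.0], [290.0, 218.0]] 2.1 [[291.0, 227.0], [286.0, 220.0]] 2.3 [[290.0, 229.0], [284.0, 223.0]] 2.45 [[289.0, 230.0], [283.0, 225.0]] 2.58 [[289.0, 232.0], [282.0, 227.0]] [ 0.52923754 -0.13698244  0.09007524] 0.0002442052052715851
```

Now I press down on the tab with shut fingers.

Emit:
servo_tool(
  deltas=[
    {"jaw":0,"linear":[0,0,1],"spin":0},
    {"jaw":0,"linear":[0,0,2],"spin":0},
    {"jaw":0,"linear":[0,0,2.6],"spin":0},
    {"jaw":0,"linear":[0,0,3],"spin":0},
    {"jaw":0,"linear":[0,0,3],"spin":0},
  ],
)

```text
time: 22.0
tcp_pos: [0.5293, -0.137, 0.0599]
tcp_rot: [[-0.366, 0.93, -0.002], [0.93, 0.366, 0.0], [0.001, -0.002, -1.0]]
contact_force: [-0.0, 0.3, 0.6]
gripper_width: -0.0
grasp_force: 0.0
```

Emit:
servo_tool(
  deltas=[
    {"jaw":0,"linear":[0,0,0.3],"spin":0},
    {"jaw":0,"linear":[0,0,0.5],"spin":0},
    {"jaw":0,"linear":[0,0,0.5],"spin":0},
  ],
)

```text
time: 22.3
tcp_pos: [0.5305, -0.1375, 0.057]
tcp_rot: [[-0.366, 0.93, 0.001], [0.93, 0.366, -0.001], [-0.001, 0.001, -1.0]]
contact_force: [-1.6, 0.6, 6.4]
gripper_width: -0.003
grasp_force: 3.2
```

Emit:
servo_tool(
  deltas=[
    {"jaw":0,"linear":[0,0,0.3],"spin":0},
    {"jaw":0,"linear":[0,0,0.6],"spin":0},
    {"jaw":0,"linear":[0,0,0.6],"spin":0},
  ],
)

```text
time: 22.6
tcp_pos: [0.5307, -0.1373, 0.0555]
tcp_rot: [[-0.366, 0.93, 0.004], [0.93, 0.366, -0.001], [-0.002, 0.003, -1.0]]
contact_force: [-8.7, 4.6, 40.5]
gripper_width: -0.005
grasp_force: 20.6
```

Emit:
servo_tool(
  deltas=[
    {"jaw":0,"linear":[0,0,-2],"spin":0},
    {"jaw":0,"linear":[0,0,-6],"spin":0},
    {"jaw":0,"linear":[-2,0,-10],"spin":0},
    {"jaw":0,"linear":[-5,0,-13],"spin":0},
    {"jaw":0,"linear":[-6,0,-13],"spin":0},
    {"jaw":0,"linear":[-6,0,-13],"spin":0},
  ],
)

```text
time: 23.2
tcp_pos: [0.5531, -0.1948, 0.1809]
tcp_rot: [[-0.365, 0.931, 0.003], [0.931, 0.365, -0.002], [-0.003, 0.002, -1.0]]
contact_force: [-0.3, 0.4, -0.4]
gripper_width: -0.001
grasp_force: 0.0
```

```bash
python3 q.py; python3 - <<'E'
from lv import *
im,w=snap('wrist','w9.png')
for q in env.cut_out('handle','wrist')[:1]:
    m=q['mask'];r=np.array(q['rect'])*[560,420,560,420];print(q['confidence'],r.round(1))
    for v in range(int(r[1]-r[3]/2)+6,int(r[1]+r[3]/2),20):
        c=np.where(m[v])[0]; print(v,c[0],c[-1],(atz(w,((c[0]+c[-1])/2,v),.03)-O)@np.c_[X,Y])
print('pred rear top',proj(w,[W(0,.302,.03),W(0,.192,.03)]).round(1).tolist())
h=cv2.cvtColor(im,cv2.COLOR_RGB2HSV);m=((h[...,0]<8)|(h[...,0]>172))&(h[...,1]>140)&(h[...,2]>60)
c=proj(w,[W(0,.17,.045)])[0];yy,xx=np.mgrid[:420,:560];m&=np.hypot(xx-c[0],yy-c[1])<90
ys,xs=np.where(m);print('red',xs.min(),xs.max(),ys.min(),ys.max(),[(q,proj(w,[tip(q,.079)]).round(1).tolist()) for q in(2.2,2.4,2.5,2.58)])
E
```

```text
pivot [300.3 239. ] n 88 mean 289.5 230.1 x 281 300 y 223 237
0.2 [[311.0, 237.0], [317.0, 235.0]] 0.6 [[308.0, 232.0], [312.0, 227.0]] 0.96 [[304.0, 228.0], [306.0, 221.0]] 1.2 [[301.0, 226.0], [301.0, 219.0]] 1.5 [[297.0, 225.0], [295.0, 217.0]] 1.8 [[294.0, 226.0], [290.0, 218.0]] 2.1 [[291.0, 227.0], [286.0, 220.0]] 2.3 [[290.0, 229.0], [284.0, 223.0]] 2.45 [[289.0, 230.0], [283.0, 225.0]] 2.58 [[289.0, 232.0], [282.0, 227.0]] 0.71 [278.2 123.4  34.7 220.7]
18 260 293 [-0.0012729   0.29514858]
38 259 294 [-0.00136118  0.28039722]
58 259 292 [-0.00231642  0.26509649]
78 260 293 [-0.00154787  0.24920227]
98 260 293 [-0.00164667  0.23269277]
118 261 292 [-0.00174939  0.21552697]
138 260 292 [-0.00232313  0.1976671 ]Traceback (most recent call last):
  File "<stdin>", line 6, in <module>
IndexError: index 0 is out of bounds for axis 0 with size 0
```

```bash
python3 - <<'E'
from lv import *
im,w=snap('wrist')
g=im[:,270:284].mean((1,2));print('grip rows',[(v,int(g[v])) for v in list(range(4,20,2))])
print('pred rear/front top',proj(w,[W(0,.302,.03),W(0,.192,.03)]).round(1).tolist())
h=cv2.cvtColor(im,cv2.COLOR_RGB2HSV);m=((h[...,0]<8)|(h[...,0]>172))&(h[...,1]>140)&(h[...,2]>60)
c=proj(w,[W(0,.17,.045)])[0];yy,xx=np.mgrid[:420,:560];m&=np.hypot(xx-c[0],yy-c[1])<90
ys,xs=np.where(m);print('red',xs.min(),xs.max(),ys.min(),ys.max(),[(q,proj(w,[tip(q,.079)]).round(1).tolist()) for q in(2.2,2.4,2.5,2.58)])
for v in (10,15):print((atz(w,(277,v),.025)-O)@Y)
E
```

```text
grip rows [(4, 136), (6, 136), (8, 129), (10, 130), (12, 124), (14, 126), (16, 44), (18, 19)]
pred rear/front top [[279.4, 11.0], [279.6, 146.5]]
red 268 289 131 204 [(2.2, [[279.8, 142.7]]), (2.4, [[279.7, 131.5]]), (2.5, [[279.7, 127.6]]), (2.58, [[279.7, 125.3]])]
0.3040923545104421
0.30045362508153023
```

```bash
python3 -c "
from plant import env
print(env.job_done())"
```

```text
the job is handed in; nothing more can be done
None
```

I handed the job in at about 23 s: the handle is fully home in the bracket and the red lever is pressed down to its closed end; the mug, tin and jars were never approached or re-measured, and no pass/fail result came back.

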